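# Reload specimen mounts into the polishing rack in reverse order

## Task

Move the four specimen mounts from the grey intake rack into the blue polishing rack in reverse order, so that the last one ground is polished first: the mount next to the grey rack's yellow dot goes to the blue rack's place farthest from its yellow dot, and so on, until the one farthest from the grey dot sits next to the blue dot. Set each mount flat in its recess, label up as it was, one in each place.

Things in the scene. Friction and masses are not known exactly. Their poses are not given: they have to be found in the camera images.
- mount_red_center (a point): dark red resin specimen mount, a flat disc 30 mm in diameter and 16 mm high, loose, about 20 g, with a small white label on top; the point is its centre, 8 mm above its underside, z up through its top
- mount_green_center (a point): green resin specimen mount, a flat disc 30 mm in diameter and 16 mm high, loose, about 20 g, with a small white label on top; the point is its centre, 8 mm above its underside, z up through its top
- mount_black_center (a point): black resin specimen mount, a flat disc 30 mm in diameter and 14 mm high, loose, about 20 g, with a small white label on top; the point is its centre, 7 mm above its underside, z up through its top
- mount_cream_center (a point): cream-white (the smallest) resin specimen mount, a flat disc 22 mm in diameter and 10 mm high, loose, about 20 g, with a small label on top; the point is its centre, 5 mm above its underside, z up through its top
- tag_red: red colour tag, a flat plate 18 x 36 x 4 mm fixed on the front ledge of the grey intake rack beside the place where the red mount stands at the start: it keeps showing which place was whose. Origin at the centre of its underside. The place's centre lies 45 mm from it along its own +x (the axes are parallel to the rack's)
- tag_green: green colour tag, a flat plate 18 x 36 x 4 mm fixed on the front ledge of the grey intake rack beside the place where the green mount stands at the start: it keeps showing which place was whose. Origin at the centre of its underside. The place's centre lies 45 mm from it along its own +x (the axes are parallel to the rack's)
- tag_black: black colour tag, a flat plate 18 x 36 x 4 mm fixed on the front ledge of the grey intake rack beside the place where the black mount stands at the start: it keeps showing which place was whose. Origin at the centre of its underside. The place's centre lies 45 mm from it along its own +x (the axes are parallel to the rack's)
- tag_cream: cream colour tag, a flat plate 18 x 36 x 4 mm fixed on the front ledge of the grey intake rack beside the place where the cream mount stands at the start: it keeps showing which place was whose. Origin at the centre of its underside. The place's centre lies 45 mm from it along its own +x (the axes are parallel to the rack's)
- intake_rack: Grey fixed rack; holds one mount in each place at the start, in any order; a lower ledge (x -57 to -32 mm) carries the tags, tops 16 mm high. Origin under the middle of the row. Round places at y +81, +27, -27, -81 mm, x 0: recesses 46 mm wide, 3 mm deep, floor 15 mm up. Body x +-32, y -108 to +130 mm, 18 mm high; an 18 mm yellow dot on top at y +119 marks its +y end.
- polishing_rack: Blue fixed rack, empty at the start, no ledge; may stand at any yaw, so see where its dot is. Origin under the middle of the row. Round places at y +81, +27, -27, -81 mm, x 0: recesses 46 mm wide, 3 mm deep, floor 15 mm up. Body x +-32, y -108 to +130 mm, 18 mm high; an 18 mm yellow dot on top at y +119 marks its +y end.
Not all that is in view belongs to the job. Leave any orange look-alike of the part that bears mount_red_center alone.

How it is judged:
By the outcome, as a careful person would: the job done as asked, in the order asked, and still so for the second after the job is handed in, with the robot touching nothing.
It also fails if it takes over 99 s, if anything falls off the work surface, if the arm or the gripper's body presses on something with over 40 N, if the wrist force passes 120 N, or if a joint passes its speed limit or range.

## Robot

A 6-joint arm with a two-finger parallel gripper is mounted at the origin on a cart in front of the work surface, level with it; the furniture and walls round the work are solid. World frame = base frame: x ahead of the robot, y to its left, z up, the work surface at z = 0. Lengths are in m, angles in rad, forces in N, time in s.
With the tool pointing down it reaches from about 0.25 to 0.8 m from the base axis. Payload 3.9 kg.
Tool frame: the origin (TCP) lies at the very end of the fingers, on their centre line; the grasp point (between the pads) lies manip.grip_point_offset behind it (manip.grip_point_offset is the distance from the TCP to the grasp point, in m); z points along the fingers, y is the direction in which the jaws open and shut (so a half turn about z gives the same grasp; the last joint's range is limited). The gripper opens to 85 mm and grips with 20 to 120 N. Pads are 22 mm wide; open, the fingers measure 114 mm over their backs; the gripper's body (76 mm by 85 mm) begins 54 mm behind the grasp point. The pads swing forward as they close: fully open they stand 13 mm farther back than shut.
Start: joints at [-1.182, 0.26, -0.138, 1.173, 0, 1.571], TCP at [0.199, -0.486, 0.231] pointing down, gripper open.
Joint ranges: [-2.78, 2.78], [-0.83, 1.72], [-1.28, 1.37], [-1.9, 2.12], [-1.57, 1.48], [-3.14, 3.14]. Speed limits (rad/s): [2.57, 2.57, 3.14, 3.14, 3.14, 3.14].

## Interface

Orientations are given as a unit quaternion [x, y, z, w].
In Python, from cell import manip gives the robot as it stands. Calls block until the motion is done:
- manip.move_pose(position, orientation): joint-space move of the TCP to a pose.
- manip.line_to(position, speed=0.15, rotation=None, max_force=None): straight line of the TCP; rotation=None keeps the orientation; speed is the mean speed in m/s. With max_force (N) it stops when the force on the tool has changed by that much, and returns True; else False.
- manip.goto_joints(angles): joint-space move.
- manip.gripper_to(opening, effort=None): opening from 0.0 (shut) to 1.0 (fully open); effort is the grip in N (None keeps the last); returns when the fingers have stopped.
- manip.sleep(seconds).
- manip.solve_ik(position, orientation): joint angles nearest the present ones, or None.
- manip.grab_frame(name): name is "scene" or "top"; returns the picture (384x512x3 uint8, red, green, blue); there is no depth.
- manip.get_calibration(name): a dict with "mtx" (3x3 intrinsics, pixels), "position" and "attitude" of the camera in the world. Camera axes: x right, y down, z forward; pixel columns grow to the right and rows downward; lengths in m; the calibration is good to about 2 mm. A picture is of the moment at which its call begins. get_calibration takes no time and is no camera call.
A pose or a line that the arm cannot do raises manip.Unreachable and nothing moves.
- manip.job_done(): hands the job in, once; it reports no verdict.
Readings, each from a call of its own:
- manip.current_time_s(): time.
- manip.current_qpos(): joint angles.
- manip.current_qd(): joint speeds.
- manip.current_effort(): joint torques, N m.
- manip.current_eef_pos(): TCP position.
- manip.current_tcp_rot(): TCP orientation.
- manip.current_contact_force(): force on the tool from outside, world axes, zero at the start.
- manip.current_ft_torque(): the same for the moment, N m.
- manip.current_finger_gap(): opening from 0.0 (shut) to 1.0 (fully open).
Only numpy, scipy, OpenCV 4.12 (cv2) and the standard library are available. Lean on these libraries where they do the work, as an engineer would, in place of code of your own. Each camera call takes 0.05 s, during which the arm holds its last target.

## Working session

There is one attempt and no reset: what is moved stays moved. The work goes in short steps, each a Python script; the robot and the scene stay as the last script left them, time stands still between calls to the robot, and variables do not carry over. Pictures are saved under pics/ and viewed, and the job is handed in when it is done.

```bash
ls; mkdir -p pics; python3 - <<'E'
from cell import manip
import cv2
for n in("scene","top"):
    f=manip.grab_frame(n); cv2.imwrite(f"pics/{n}0.png",cv2.resize(f[:,:,::-1],None,fx=1.5,fy=1.5,interpolation=cv2.INTER_CUBIC))
    c=manip.get_calibration(n);print(n,c)
print(manip.grip_point_offset,manip.current_time_s(),manip.current_eef_pos(),manip.current_tcp_rot())
E
```

```text
pics
scene {'mtx': array([[364.29564842,   0.        , 253.42564215],
       [  0.        , 364.29564842, 194.78361546],
       [  0.        ,   0.        ,   1.        ]]), 'position': array([0.13638778, 0.44598178, 0.68602432]), 'attitude': array([-0.3144612 ,  0.87574194, -0.34551847,  0.12168482])}
top {'mtx': array([[417.07918052,   0.        , 255.84240345],
       [  0.        , 417.07918052, 188.20219911],
       [  0.        ,   0.        ,   1.        ]]), 'position': array([ 0.3238197 , -0.00767011,  1.08144548]), 'attitude': array([ 0.71190406, -0.69713913,  0.05696601, -0.06280537])}
0.0187 0.1 [ 0.1987706  -0.48522615  0.23053551] [ 9.81162976e-01  1.93179681e-01 -1.79704784e-04 -8.90690684e-04]
```

View pics/top0.png

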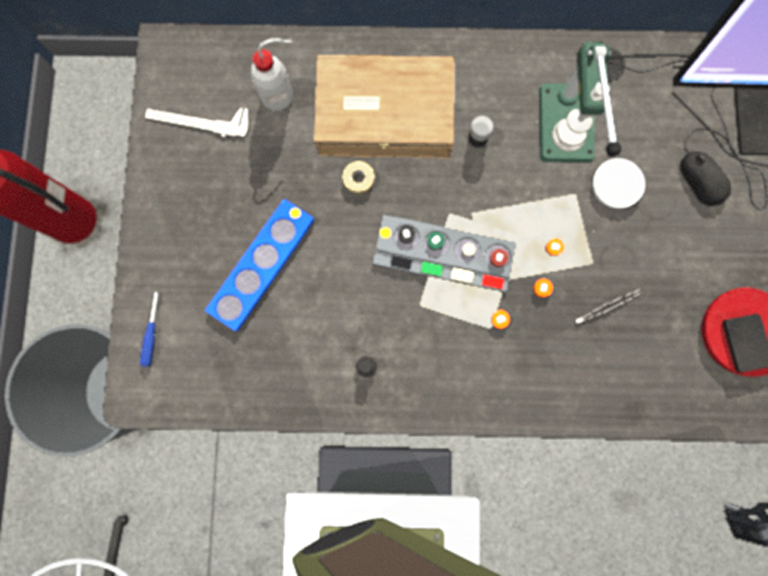

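View pics/scene0.png

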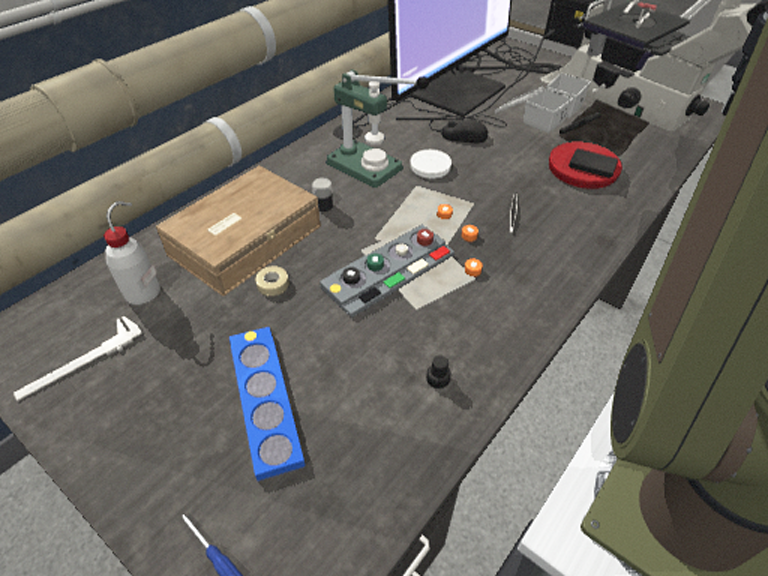

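The row in the grey rack, starting from the dot, is black, green, cream, red. Next I'll take enlarged crops to measure.

```bash
python3 - <<'E'
import cv2
from cell import manip
f=manip.grab_frame("top")[:,:,::-1]; g=manip.grab_frame("scene")[:,:,::-1]
cv2.imwrite("pics/raw_top.png",f);cv2.imwrite("pics/raw_scene.png",g)
def crop(im,x,y,w,h,s,n):
    c=cv2.resize(im[y:y+h,x:x+w],None,fx=s,fy=s,interpolation=cv2.INTER_CUBIC)
    for i in range(0,w,10): cv2.putText(c,str(x+i),(i*s,8),0,.3,(255,255,255),1); cv2.line(c,(i*s,10),(i*s,14),(255,255,255),1)
    for i in range(0,h,10): cv2.putText(c,str(y+i),(0,i*s+4),0,.3,(255,255,255),1)
    cv2.imwrite(n,c)
crop(f,240,135,140,85,5,"pics/grey.png")
crop(f,130,125,90,100,6,"pics/blue.png")
E
```

```text
(no output)
```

View pics/grey.png

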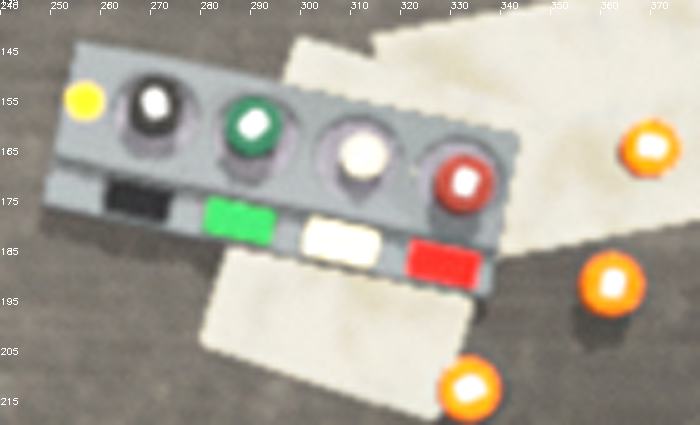

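View pics/blue.png

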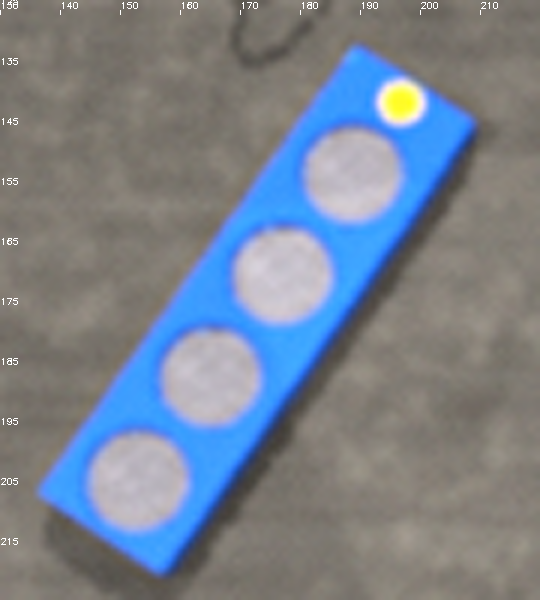

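```bash
cat > h.py <<'E'
from cell import manip
import numpy as np, cv2
from scipy.spatial.transform import Rotation as R
def ray(n,uv,z):
    c=manip.get_calibration(n);d=np.linalg.inv(c["mtx"])@np.array([uv[0],uv[1],1.]);d=R.from_quat(c["attitude"]).as_matrix()@d
    p=np.array(c["position"]);return p+d*(z-p[2])/d[2]
def proj(n,P):
    c=manip.get_calibration(n);q=R.from_quat(c["attitude"]).as_matrix().T@(np.array(P)-c["position"]);q=c["mtx"]@q;return q[:2]/q[2]
def fit(ys,pts): # rack yaw+origin, 2D
    ys=np.array(ys)/1e3;pts=np.array(pts)[:,:2];ym=ys-ys.mean();d=(ym[:,None]*pts).sum(0)/(ym**2).sum()
    L=np.linalg.norm(d);o=pts.mean(0)-ys.mean()*d/L
    return o,np.arctan2(-d[0],d[1]),L
def g(X,Y,x0,y0,s):return (x0+(X+.5)/s-.5,y0+(Y+.5)/s-.5)
E
python3 - <<'E'
from h import *
G=lambda X,Y:g(X,Y,240,135,5);B=lambda X,Y:g(X,Y,130,125,6)
M={}
for n,X,Y,z in(("black",155,104,.029),("green",254,126,.031),("cream",362,155,.025),("red",465,184,.031)):
    print(n,ray("top",G(X,Y),z).round(4)); M[n]=ray("top",G(X,Y),z)
dot=ray("top",G(84,101),.018);print("dot",dot)
tags=[ray("top",G(X,Y),.016) for X,Y in((137,200),(239,221),(341,242),(444,265))]
print(np.round(tags,4));o,y,L=fit([81,27,-27,-81],tags);ax=np.array([np.cos(y),np.sin(y)]);o=o+.045*ax;print("grey",o,y,L)
corners=[ray("top",G(X,Y),.018) for X,Y in((77,42),(518,133))];print("corner",corners)
bp=[ray("top",B(X,Y),.017) for X,Y in((353,174),(282,276),(211,377),(138,481))];bd=ray("top",B(401,102),.018)
ob,yb,L=fit([119,81,27,-27,-81],[bd]+bp);print("blue",ob,yb,L);print(np.round(bp,4))
# predicted in scene
s=cv2.imread("pics/raw_scene.png");s=cv2.resize(s,None,fx=1.5,fy=1.5)
for o_,y_ in((o,y),(ob,yb)):
    for yy in(119,81,27,-27,-81):
        p=o_+yy/1e3*np.array([-np.sin(y_),np.cos(y_)]);u=proj("scene",[*p,.018])*1.5;cv2.circle(s,tuple(int(round(v)) for v in u),2,(255,0,255),-1)
for p in M.values():
    u=proj("scene",p)*1.5;cv2.circle(s,tuple(int(round(v)) for v in u),2,(0,255,255),-1)
cv2.imwrite("pics/sc1.png",cv2.resize(s[200:500,210:480],None,fx=2,fy=2))
for n in M: print(n,'in rack',np.array([[np.cos(y),np.sin(y)],[-np.sin(y),np.cos(y)]])@(M[n][:2]-o))
E
```

```text
black [ 0.591  -0.0334  0.029 ]
green [ 0.5799 -0.0847  0.031 ]
cream [ 0.567  -0.1412  0.025 ]
red [ 0.5514 -0.1933  0.031 ]
dot [0.59471169 0.00356473 0.018     ]
[[ 0.5427 -0.0252  0.016 ]
 [ 0.5326 -0.0784  0.016 ]
 [ 0.5226 -0.1314  0.016 ]
 [ 0.5116 -0.1847  0.016 ]]
grey [ 0.57154971 -0.11349799] -0.19217259256516583 1.0028472145161227
corner [array([0.62662707, 0.00793516, 0.018     ]), array([ 0.58202005, -0.22350983,  0.018     ])]
blue [0.52601158 0.22529021] -2.1265519421004484 1.0002013101963814
[[0.5947 0.1824 0.017 ]
 [0.5484 0.2111 0.017 ]
 [0.5032 0.2394 0.017 ]
 [0.4573 0.2681 0.017 ]]
black in rack [0.00383776 0.0823252 ]
green in rack [0.00265373 0.02985708]
cream in rack [ 0.00082718 -0.02805373]
red in rack [-0.00452312 -0.08217974]
```

View pics/sc1.png

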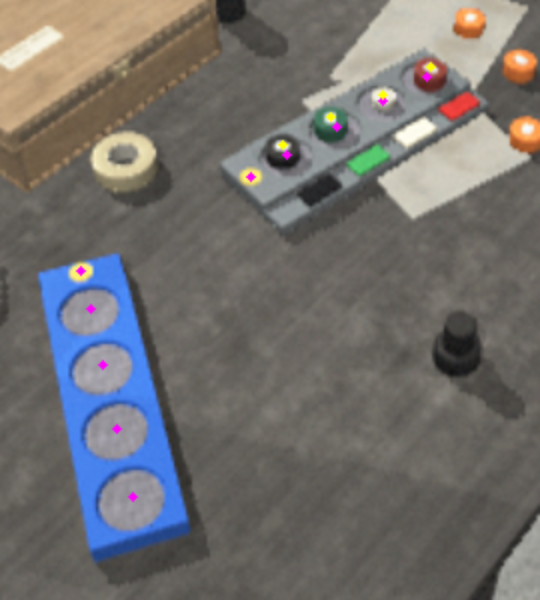

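Both views agree. The markers from the top-view fit land on the recesses, dot and mounts in the scene view.

**Red mount candidates (raw top pixels):**
- The dark red disc in the rack beside the red tag, (333,171).
- Orange look-alikes at (370,164), (362,191) and (334,212). These are loose outside the rack, so I leave them alone.

**Other look-alikes:**
- For black, the knob at (244,245), which is not in the rack.
- For cream, the tape ring at (239,118) and the white dish at (412,122).

I choose the four discs in the rack, confirmed in the close crop. First I'll probe the table to find the fingertip height at a partial opening.

```bash
cat >> h.py <<'E'
O=np.array([0.57155,-0.1135]);Y=-0.1922;OB=np.array([0.5260,0.2253]);YB=-2.1266
def q(yaw_jaw,flip=0): # tool y along world angle, z down
    y=np.array([np.cos(yaw_jaw),np.sin(yaw_jaw),0])*(-1 if flip else 1);z=np.array([0,0,-1.]);x=np.cross(y,z)
    return R.from_matrix(np.c_[x,y,z]).as_quat()
def place(i):
    yy=[.081,.027,-.027,-.081][i];return OB+yy*np.array([-np.sin(YB),np.cos(YB)])
E
python3 - <<'E'
from h import *
for f in(0,1):
  for p,a in(([.59,-.033,.05],Y),([.55,-.193,.05],Y),([*place(0),.05],YB),([*place(3),.05],YB)):
    s=manip.solve_ik(p,q(a,f));print(f,None if s is None else np.round(s,2))
manip.gripper_to(.45,30)
print(manip.current_finger_gap())
manip.move_pose([.50,.06,.06],q(Y,0));print(manip.current_time_s())
print(manip.line_to([.50,.06,-.02],speed=.04,max_force=4),manip.current_eef_pos())
manip.line_to([.50,.06,.03]);manip.gripper_to(.3)
print(manip.line_to([.50,.06,-.02],speed=.05,max_force=4),manip.current_eef_pos(),manip.current_finger_gap())
manip.line_to([.50,.06,.06])
print(manip.current_time_s(),manip.current_qpos())
E
```

```text
0 [-0.06  0.5  -0.27  0.8   0.    1.71]
0 [-0.34  0.49 -0.29  0.79  0.    1.43]
0 [ 0.3   0.55 -0.18  0.84  0.   -2.29]
0 [ 0.53  0.41 -0.43  0.73  0.   -2.06]
1 [-0.06  0.5  -0.27  0.8   0.   -1.43]
1 [-0.34  0.49 -0.29  0.79  0.   -1.72]
1 [ 0.3   0.55 -0.18  0.84  0.    0.85]
1 [ 0.53  0.41 -0.43  0.73  0.    1.09]
0.44868234550721103
3.0333
True [ 0.49986567  0.05996652 -0.0012726 ]
True [ 4.99910940e-01  5.99777803e-02 -9.78978662e-05] 0.2964435000338725
6.2667 [ 1.19435368e-01  3.65092111e-01 -4.76607138e-01  7.32397171e-01
 -3.55854431e-05  1.88243876e+00]
```

```bash
cat >> h.py <<'E'
def transfer(xy,i,zt,zp=None,gmin=.2):
    Q=q(Y,0);QB=q(YB,1);b=place(i)
    manip.gripper_to(.56,30)
    manip.move_pose([*xy,.07],Q)
    hit=manip.line_to([*xy,zt],speed=.1,max_force=12);print("down",hit,manip.current_eef_pos().round(4))
    manip.gripper_to(0,30);print("gap",round(manip.current_finger_gap(),3),manip.current_time_s())
    if manip.current_finger_gap()<gmin: print("MISSED");return
    manip.line_to([*xy,.08]);print("gap lifted",round(manip.current_finger_gap(),3))
    manip.move_pose([*b,.08],QB)
    hit=manip.line_to([*b,zt-.0005],speed=.08,max_force=6);p=manip.current_eef_pos();print("placed",hit,p.round(4),round(manip.current_finger_gap(),3))
    manip.gripper_to(.5);manip.line_to([*p[:2],.08]);print(manip.current_time_s())
def snap(n):
    f=manip.grab_frame("top")[:,:,::-1];s=manip.grab_frame("scene")[:,:,::-1]
    a=cv2.resize(f[125:225,130:350],None,fx=3,fy=3,interpolation=cv2.INTER_CUBIC);b=cv2.resize(s[130:330,140:320],None,fx=1.5,fy=1.5,interpolation=cv2.INTER_CUBIC)
    c=np.zeros((600,660,3),np.uint8);c[:300]=a;c[300:,:270]=b;cv2.imwrite(n,c)
E
python3 - <<'E'
from h import *
transfer([.591,-.0334],3,.0195)
snap("pics/t1.png")
E
```

```text
down False [ 0.5909 -0.033   0.0197]
gap 0.333 8.1583
gap lifted 0.33
placed True [0.4565 0.267  0.019 ] 0.331
11.55
```

View pics/t1.png

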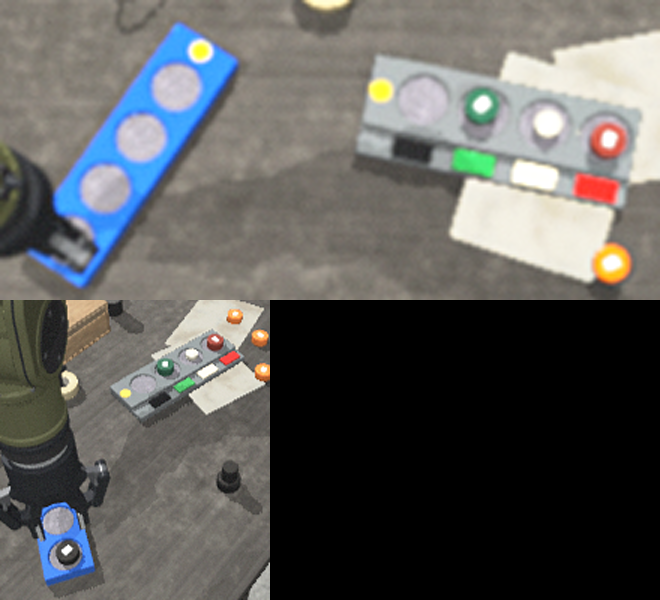

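Black now sits in the blue rack's far place (scene inset about (67,551)), and its grey place is empty. Next is green.

```bash
python3 - <<'E'
from h import *
transfer([.5799,-.0847],2,.0195)
manip.move_pose([.5,.08,.12],q(Y,0))
snap("pics/t2.png")
E
```

```text
down False [ 0.5802 -0.0843  0.0197]
gap 0.332 14.2333
gap lifted 0.333
placed True [0.5022 0.2385 0.019 ] 0.334
17.6333
```

View pics/t2.png

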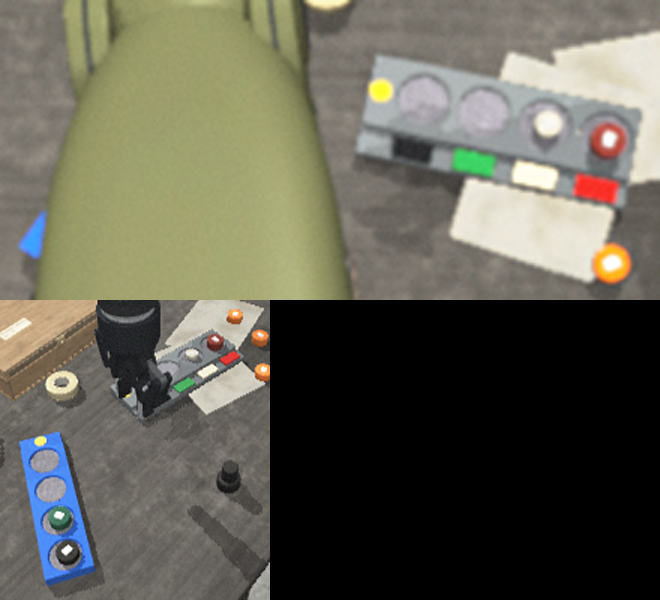

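Black (67,551) and green (61,519) both sit in their blue recesses. Cream is next. It is low, so only about 6 mm of it can be gripped.

```bash
python3 - <<'E'
from h import *
transfer([.567,-.1412],1,.0192)
manip.move_pose([.5,.08,.12],q(Y,0))
snap("pics/t3.png")
E
```

```text
down False [ 0.5673 -0.1407  0.0196]
gap 0.226 20.8167
gap lifted 0.231
placed True [0.5469 0.2097 0.0186] 0.228
24.3333
```

View pics/t3.png

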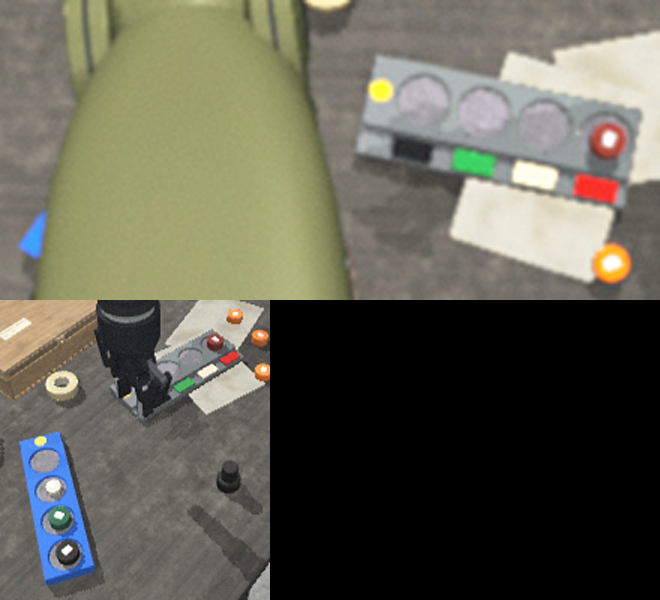

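Cream is in its recess (53,488), in the second place from the dot. Red is the last one.

```bash
python3 - <<'E'
from h import *
transfer([.5514,-.1933],0,.0195)
manip.goto_joints([-1.182, 0.26, -0.138, 1.173, 0, 1.571])
f=manip.grab_frame("top")[:,:,::-1];s=manip.grab_frame("scene")[:,:,::-1]
cv2.imwrite("pics/f1.png",np.hstack([cv2.resize(f[125:225,130:220],None,fx=4,fy=4,interpolation=cv2.INTER_CUBIC),cv2.resize(s[210:320,140:220],(320,400),interpolation=cv2.INTER_CUBIC)]))
cv2.imwrite("pics/f2.png",f)
print(manip.current_time_s())
E
```

```text
down False [ 0.5517 -0.1928  0.0198]
gap 0.336 27.6583
gap lifted 0.332
placed True [0.5937 0.1818 0.0192] 0.33
31.2
34.0833
```

View pics/f1.png

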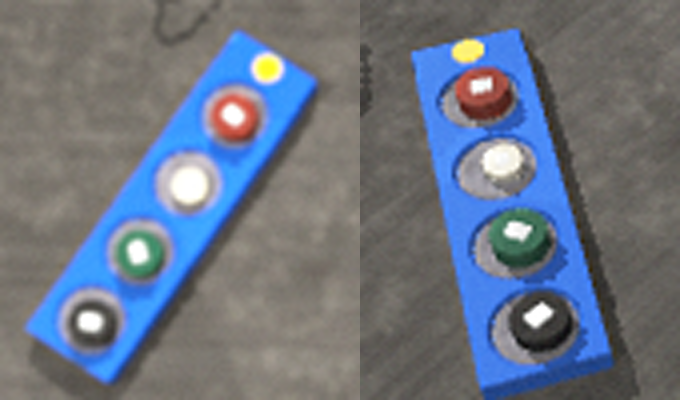

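View pics/f2.png

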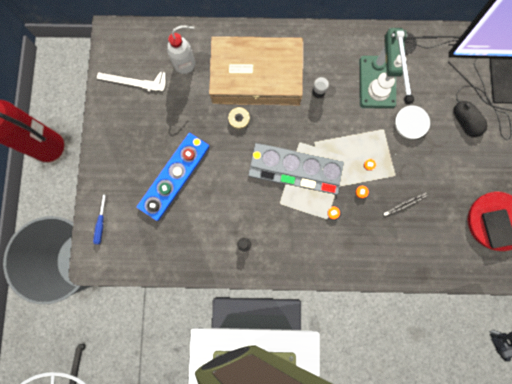

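From the dot the blue rack reads red, cream, green, black. All four lie flat and within about 1 px (3 mm) of their recess centres, against 8 mm of slack. The grey rack is empty and the orange pieces are undisturbed.

```bash
python3 -c "
from cell import manip
print(manip.current_contact_force());manip.job_done()"
```

```text
[ 0.0297986   0.94559527 -0.63848563]
the job is handed in; nothing more can be done
```

All four specimen mounts are now in the blue polishing rack in reverse order. Reading from its yellow dot they are red, cream, green and black. I handed the job in after about 34 s on the robot's clock, with the arm back at its start pose.

- **Placement:** The final pictures from both cameras show each mount flat in its own recess, label up. Each is within about 3 mm of its recess centre, where the recess allows at least 8 mm.
- **Surroundings:** The grey rack is empty. The three orange look-alikes and the other objects on the table look undisturbed.
- **Grips:** Each mount's grip width held steady from pick-up to placing.
- **Checks:** No check failed or disagreed. The two cameras matched on the positions of the racks and mounts. I did not log peak forces during the moves.

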